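# Load the tool caddy and hold it up level

## Task

Take the two screwdrivers out of the wooden stand and drop them tip-down into the two sockets of the tool caddy, one in each, while the caddy stands on the worktop. Then lift the caddy by its handle at least 10 cm clear of the worktop and keep it level and still in the air, and finish while still holding it there. Do not tip the caddy over, and leave everything else where it is.

Things in the scene. Friction and masses are not known exactly. Their poses are not given: they have to be found in the camera images.
- caddy: Grey tool caddy, loose, about 0.3 to 0.65 kg, standing on the worktop: a base tray 200 x 90 mm with a rim 16 mm high, two grey socket blocks 36 x 36 mm with funnel mouths, rising to 70 mm, one near each end, and between them an upright handle (two aluminium posts with a black bar across the top) 170 mm high. Origin: centre of the underside, balance point straight above it. x axis along the length (200 mm, through both sockets and along the handle bar), y across, z up.
- handle (a point): Middle of the caddy's black handle bar, 158 mm above the caddy's underside. The bar is 76 mm long along the caddy's x, 14 mm thick across y and 24 mm high (146 to 170 mm above the underside); the space beside it in y is free. Axes as the caddy.
- socket_a (a point): Centre of the mouth of the socket at the caddy's +x end, 68 mm from the caddy's centre and 70 mm above its underside: a funnel 10 mm high, about 21 mm wide inside at the top, narrows to a vertical round hole 10 mm in diameter whose floor lies 60 mm below the mouth. Axes as the caddy.
- socket_b (a point): The same at the caddy's -x end.
- stand: Light wooden block, fixed, 44 x 110 x 72 mm (x, y, z), with two upright holes 6.5 mm in diameter and 68 mm deep (floor 4 mm up) on its y axis, 32 mm either side of the centre. A screwdriver stands tip-down in each, leaning a degree or two at most. Origin: centre of the underside.
- driver_short: The shorter screwdriver, 163 mm long, 42 g, black handle with a teal band, 14 mm thick, from 99 to 163 mm above the tip; bare shaft 4.2 mm thick below. Origin at the tip end on its axis, z axis along it from tip to handle end. At the start it stands in one of the stand's holes.
- driver_long: The longer screwdriver, 179 mm long, 42 g, the same but with its handle from 115 to 179 mm above the tip. Origin at the tip end, z towards the handle end. In the other hole of the stand.
- gear: Bystander: orange printed gear lying flat, 41 mm wide, 14 mm high, loose. Origin: centre of the underside.
- green_knife: Bystander: green slim cutter knife lying flat, 158 mm long along its y, 17 mm wide, 12 mm high, loose. Origin: centre of the underside.
- jar: Bystander: small jar with black lid, 45 mm wide, 43 mm high, loose. Origin: centre of the underside.
- marker: Bystander: black marker lying flat, 128 mm long along its y, 13 mm thick, loose. Origin: centre of the underside.
- glue: Bystander: glue stick with purple cap, standing, 27 mm wide, 93 mm high, loose. Origin: centre of the underside.
Things that resemble listed ones, but are neither listed nor needed, are in the scene too. Of the things that look like the stand, take the one that is farthest to the robot's left at the start.

How it is judged:
By the outcome, as a careful person would: the job done as asked, in the order asked, and still so for the second after the job is handed in, while the arm keeps its last pose, push and grip.
It also fails if it takes over 67 s, if anything falls off the work surface, if the arm or the gripper's body presses on something with over 40 N, if the wrist force passes 120 N, or if a joint passes its speed limit or range.

## Robot

A 7-joint arm with a two-finger parallel gripper is mounted at the origin on a cart in front of the work surface, level with it; the furniture and walls round the work are solid. World frame = base frame: x ahead of the robot, y to its left, z up, the work surface at z = 0. Lengths are in m, angles in rad, forces in N, time in s.
With the tool pointing down it reaches from about 0.4 to 0.925 m from the base axis. Payload 5.6 kg.
Tool frame: the origin (TCP) lies midway between the tips of the shut fingers; the grasp point (between the pads) lies 19 mm behind it (robot.grasp_offset is the distance from the TCP to the grasp point, in m); z points along the fingers, y is the line along which they close (so a half turn about z gives the same grasp; the last joint's range is limited). The gripper opens to 85 mm and grips with 20 to 120 N. Pads are 22 mm wide; open, the fingers measure 114 mm over their backs; the gripper's body (76 mm by 85 mm) begins 54 mm behind the grasp point. The pads swing forward as they close: fully open they stand 13 mm farther back than shut.
Start: joints at [-0.043, 0.468, -0.012, 1.603, 0.006, 1.071, -0.056], TCP at [0.65, -0, 0.205] pointing down, gripper open.
Joint ranges: [-2.53, 2.53], [-0.31, 2.02], [-1.57, 1.55], [0.28, 2.44], [-1.29, 4.43], [0.15, 1.84], [-2.92, 2.92]. Speed limits (rad/s): [2.57, 2.57, 3.14, 3.14, 3.14, 3.14, 3.14].

## Interface

Orientations are given as a 3x3 rotation matrix whose columns are the frame's x, y, z axes.
In Python, from bench import read_state, eyes, sign_off, finder, robot gives the robot as it stands.
- The arm moves only by the tool step_arm, never from a script. Its argument "rows" is a list of rows, each a list of 7 numbers: the shift along the tool's x, y, z normalised to -1 to 1, where 1 is 50 cm, then the turn, a rotation vector about the tool's x, y, z normalised to -1 to 1, where 1 is pi/2 rad, then the opening, from -1 (shut) to 1 (fully open). In form: [[tx, ty, tz, wx, wy, wz, fingers], ...]. A call has 1 to 5 rows; each row is the pose to reach, as a shift and turn from the pose commanded when the call began, along the tool's axes at that moment; what a row does not reach only later rows make up. A row lasts 1/8 s, in which the tool goes at most 62.5 mm and 10.7 degrees, less where a joint would pass 70% of its speed; a pose out of reach is approached as far as the arm can. A call with a number of a shift or a turn outside -1 to 1 is refused whole. A call with a gripper value outside its range is refused whole. The fingers move at their own pace and stop on an object; "squeeze" is the grip in N (left out, the last holds). Time passes only in rows, so rows that repeat a pose let the fingers close. It gives the time, the measured TCP pose, the force, the opening and the grip force at its end, in the units of the state.
- read_state(): the state, without advancing time (a new reading comes with each control period).
- eyes.camera(name): name is "scene" or "side" or "wrist"; returns a dict with "image" (384x512x3 uint8, red, green, blue), "camera_matrix" (3x3 intrinsics, pixels), "position" and "rotation" of the camera in the world. Camera axes: x right, y up, looking along -z (the intrinsics and any distortion apply to the point x, -y, -z); pixel columns grow to the right and rows downward; lengths in m; the calibration is good to about 2 mm. A picture is of the moment at which its call begins. There is no depth.
- sign_off(): hands the job in; it is judged then, once.
Trained networks look in the newest picture that a camera, given by its name, has taken for a name from the list of things; names that differ only in an ending like _2 or _b are one class to them, and where a whole thing is asked for, a point or a joint stands for the part that bears it (a point fixed in the world has none). Each returns a list of dicts, best first, with "confidence" (0 to 1); they miss things now and then, are a little off and sometimes report something else, mostly with a low value. They report only what shows in the picture. A call takes as long as a camera call. They do not tell look-alikes from the thing itself.
- finder.recognise(target, camera): "centre" ([x, y, z] in m, in world coordinates, good to about 4 mm: the middle of the surface that is visible of it).
- finder.cut_out(target, camera): "pixels" (384x512 bool, what is visible of it).
The state is a dict: "time_s": time; "q": joint angles; "joint_vel": joint speeds; "joint_efforts": joint torques, N m; "eef_pos": TCP position; "ee_rot": TCP orientation; "contact_force": force on the tool from outside, world axes, zero at the start; "ft_torque": the same for the moment, N m; "width": finger opening in m; "gripper_force": force on a finger pad.
Only numpy, scipy, OpenCV 4.12 (cv2) and the standard library are available. Lean on these libraries where they do the work, as an engineer would, in place of code of your own. Each camera call takes 0.05 s, during which the arm holds its last target. There are 200 camera calls.

## Working session

There is one attempt and no reset: what is moved stays moved. The work goes in short steps, Python scripts to look and compute and a tool call to move; the robot and the scene stay as the last step left them, time stands still between calls to the robot, and variables do not carry over. Pictures are saved under pics/ and viewed, at most 12 in all, crops included, and the job is handed in when it is done.

Besides the shell and the picture viewer there is one more tool, called after "Call:" as name(argument=value, ...), one argument or row to a line, values as JSON. step_arm: Moves the arm, as the interface text tells. Scaled input: -1 to 1 covers 50 cm each way for a shift and pi/2 rad each way for a turn. Its arguments: {"type":"object","properties":{"rows":{"type":"array","items":{"type":"array","items":{"type":"number"}}},"squeeze":{"type":"number"}},"required":["rows"]}

```bash
mkdir -p pics; ls
cat > h.py <<'E'
import numpy as np, cv2
from bench import read_state, eyes, sign_off, finder, robot
def snap(n,f=None):
    c=eyes.camera(n)
    if f: cv2.imwrite('pics/'+f,cv2.cvtColor(c['image'],cv2.COLOR_RGB2BGR))
    return c
def proj(c,P):
    P=np.atleast_2d(P); X=(P-c['position'])@np.array(c['rotation'])
    X=X*[1,-1,-1]; u=X@np.array(c['camera_matrix']).T
    return u[:,:2]/u[:,2:]
def ray(c,uv):
    d=np.linalg.inv(c['camera_matrix'])@[uv[0],uv[1],1]
    return np.array(c['rotation'])@(d*[1,-1,-1])
def at_z(c,uv,z):
    d=ray(c,uv); p=np.array(c['position']); return p+d*(z-p[2])/d[2]
E
python3 - <<'E'
from h import *
a=snap('scene','s1.png')
b=snap('side','d1.png')
cv2.imwrite('pics/both.png',cv2.cvtColor(np.vstack([a['image'],b['image']])[:, :],cv2.COLOR_RGB2BGR)[:768])
for c in (a,b): print(c['position'],c['rotation'],c['camera_matrix'],[k for k in c])
for n in ['caddy','handle','socket_a','stand','driver_short','driver_long','gear','green_knife','jar','marker','glue']:
    for cam in('scene','side'):
        print(n,cam,[(np.round(r['centre'],3).tolist(),round(r['confidence'],2)) for r in finder.recognise(n,cam)][:5])
print(read_state())
E
```

```text
pics
[-0.04120456  0.70689362  0.98480196] [[-0.72387509  0.48526712 -0.49042908]
 [-0.6896506  -0.48866873  0.53440147]
 [ 0.01967011  0.72506461  0.68839988]] [[481.01554196   0.         254.21992168]
 [  0.         481.01554196 196.75416669]
 [  0.           0.           1.        ]] ['image', 'camera_matrix', 'position', 'rotation']
[0.10180666 0.86120889 0.93003883] [[-0.86450192  0.34175352 -0.36856609]
 [-0.50253055 -0.57313574  0.64728546]
 [ 0.00997369  0.74479524  0.66721853]] [[394.06706085   0.         257.11696909]
 [  0.         394.06706085 186.16664627]
 [  0.           0.           1.        ]] ['image', 'camera_matrix', 'position', 'rotation']
caddy scene [([0.534, -0.027, 0.015], 0.58)]
caddy side [([0.534, -0.034, 0.018], 0.71)]
handle scene [([0.535, -0.028, 0.018], 0.89)]
handle side [([0.533, -0.024, 0.014], 0.82)]
socket_a scene [([0.532, -0.022, 0.021], 0.66)]
socket_a side [([0.534, -0.03, 0.015], 0.92), ([0.499, 0.286, 0.064], 0.38)]
stand scene [([0.541, 0.125, 0.061], 0.77), ([0.499, 0.275, 0.061], 0.68)]
stand side [([0.502, 0.284, 0.062], 0.93), ([0.538
[... 954 characters left out ...]
24704874e-04, -7.29583593e-04, -1.25578596e-03,
       -1.04131921e-03, -7.93768845e-04,  9.15990395e-04]), 'joint_efforts': array([ 6.31320690e-04, -5.32250690e+01,  2.24406022e-02, -2.51634049e+01,
        1.16094807e-02,  1.25941195e-03,  4.84889654e-05]), 'eef_pos': array([ 6.50016432e-01, -2.11338892e-05,  2.05188668e-01]), 'ee_rot': array([[ 1.60258443e-05,  9.99999999e-01,  3.52213675e-05],
       [ 9.99999999e-01, -1.60245636e-05, -3.63614511e-05],
       [-3.63608867e-05,  3.52219502e-05, -9.99999999e-01]]), 'contact_force': array([ 0.16756099, -0.06746285,  0.07864543]), 'ft_torque': array([ 0.0166176 , -0.03926704,  0.02700835]), 'gripper_force': 0.0, 'width': 0.08559632545027959}
```

View pics/s1.png

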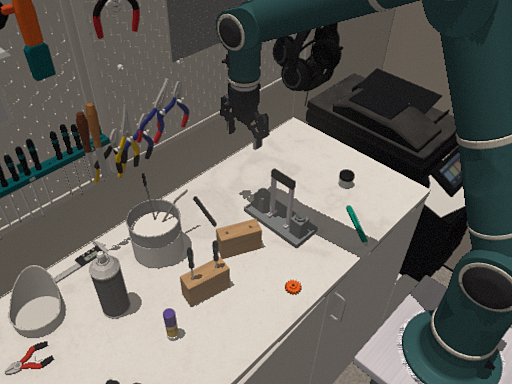

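View pics/d1.png

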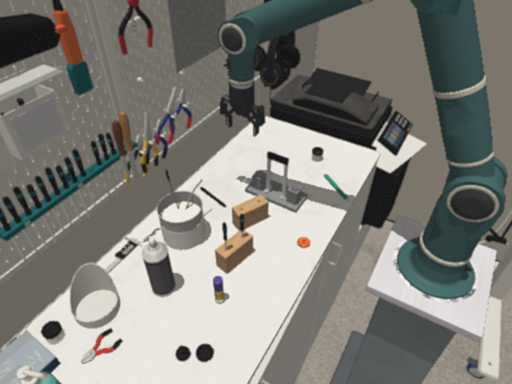

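The scene image shows two wooden blocks: a bare one at pixels (239,237), at about (0.54, 0.125), and one holding two drivers at (206,281), at about (0.50, 0.28). The second is farther to the robot's left (larger y) and holds the drivers, so it is the stand. The caddy is at (281,215). I'll confirm this in an enlarged crop.

Run:
```python
from h import *
a=cv2.imread('pics/s1.png'); b=cv2.imread('pics/d1.png')
A=cv2.resize(a[155:315,165:325],(600,600),interpolation=cv2.INTER_CUBIC)[:, :400]
A=cv2.resize(a[160:310,170:320],(400,400),interpolation=cv2.INTER_CUBIC)
B=cv2.resize(b[150:280,195:325],(400,400),interpolation=cv2.INTER_CUBIC)
w=snap('wrist')
W=cv2.cvtColor(w['image'],cv2.COLOR_RGB2BGR)[:, :]
cv2.imwrite('pics/w1.png',W)
cv2.imwrite('pics/c1.png',np.hstack([A,B]))
s=read_state(); R=s['ee_rot']
print('cam in tool', R.T@(w['position']-s['eef_pos']), R.T@w['rotation'], w['camera_matrix'])
```

```text
cam in tool [ 0.078229   -0.00024149 -0.16993455] [[-3.96703036e-04  9.51919050e-01  3.06349417e-01]
 [ 9.99999437e-01  6.79011818e-04 -8.14956578e-04]
 [-9.83787566e-04  3.06348921e-01 -9.51918784e-01]] [[266.91654944   0.         252.67482698]
 [  0.         266.91654944 188.24354634]
 [  0.           0.           1.        ]]
```

View pics/c1.png

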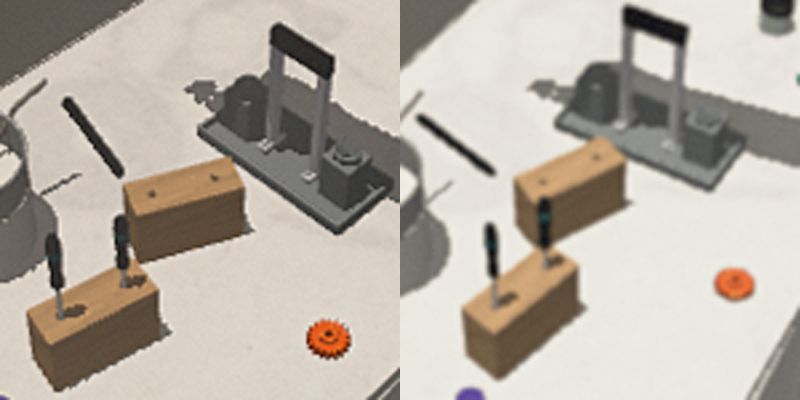

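The crop confirms it: the left block, with two black and teal drivers, is the stand. The driver at the left in the scene view (full-image pixel about (190,248)) is the longer one, and the one at (215,241) is the shorter. The other block is empty. The caddy's sockets are at scene pixels of about (262,195) and (300,222). Next I'll move above the stand.

Call:
step_arm(
  rows=[
    [0.1,-0.06,-0.08,0,0,0,1],
    [0.2,-0.12,-0.16,0,0,0,1],
    [0.3,-0.18,-0.22,0,0,0,1],
    [0.4,-0.24,-0.28,0,0,0,1],
    [0.48,-0.3,-0.31,0,0,0,1],
  ],
  squeeze=40,
)

```text
time_s: 1.88
eef_pos: [0.5057, 0.2324, 0.3578]
ee_rot: [[0.001, 1.0, 0.002], [1.0, -0.001, 0.001], [0.001, 0.002, -1.0]]
contact_force: [0.6, 0.8, -0.8]
width: 0.0852
gripper_force: 0.0
```

Call:
step_arm(
  rows=[
    [0,0,0,0,0,0,1],
    [0,0,0,0,0,0,1],
  ],
)

```text
time_s: 2.12
eef_pos: [0.5066, 0.2303, 0.3561]
ee_rot: [[0.0, 1.0, 0.0], [1.0, -0.0, -0.001], [-0.001, 0.0, -1.0]]
contact_force: [0.4, -0.2, -0.2]
width: 0.0856
gripper_force: 0.0
```

Run:
```python
from h import *
import pickle
w=snap('wrist','w2.png'); s=read_state(); print(s['eef_pos'],s['ee_rot'].round(3).tolist())
pickle.dump(w,open('w2.pkl','wb'))
for n in ['driver_short','driver_long','stand','caddy','handle','socket_a']:
    print(n,[(np.round(r['centre'],3).tolist(),round(r['confidence'],2)) for r in finder.recognise(n,'wrist')][:5])
```

```text
[0.50695539 0.22946166 0.35564573] [[0.002, 1.0, -0.0], [1.0, -0.002, -0.001], [-0.001, -0.0, -1.0]]
driver_short [([0.509, 0.24, 0.161], 0.5)]
driver_long [([0.517, 0.298, 0.176], 0.64)]
stand [([0.516, 0.27, 0.071], 0.72), ([0.48, 0.401, 0.092], 0.65), ([0.548, 0.124, 0.075], 0.58), ([0.365, 0.121, 0.006], 0.25)]
caddy [([0.54, -0.028, 0.015], 0.85)]
handle []
socket_a [([0.543, -0.034, 0.02], 0.63)]
```

View pics/w2.png

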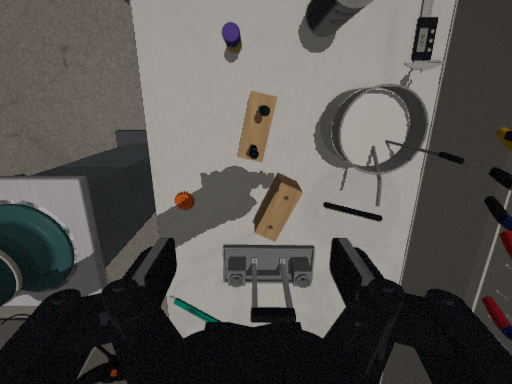

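The wrist view (right is +x, up is +y) shows the stand at (258,127), the short driver at (253,152), the long driver at (265,110), the empty block at (278,208), and the caddy sockets at about (237,273) and (300,273) with the bar at (272,313). I'll measure these more exactly.

```bash
cat > fit.py <<'E'
from h import *
from scipy.optimize import minimize
def render(c,base,lean,seg,r):
    """mask of an upright capsule, axis base+lean*z"""
    m=np.zeros((384*4,512*4),np.uint8); t=np.linspace(0,2*np.pi,24)
    pts=[]
    for z in seg:
        o=np.array([base[0]+lean[0]*z,base[1]+lean[1]*z,base[2]+z])
        pts.append(o+np.c_[r*np.cos(t),r*np.sin(t),0*t])
    uv=proj(c,np.vstack(pts))
    h=cv2.convexHull(((uv+.5)*4).astype(np.int32)); cv2.fillConvexPoly(m,h,255)
    return cv2.resize(m,(512,384),interpolation=cv2.INTER_AREA)/255.
def fit_driver(c,mask,xy,seg,z0=.004):
    f=lambda p:np.abs(render(c,[p[0],p[1],z0],[0,0],seg,.007)-mask).sum()
    g=[(f(p),p) for p in ((xy[0]+i,xy[1]+j) for i in np.arange(-.012,.013,.003) for j in np.arange(-.012,.013,.003))]
    b=min(g)[1]
    r=minimize(f,b,method='Nelder-Mead',options=dict(initial_simplex=[b,(b[0]+.002,b[1]),(b[0],b[1]+.002)]))
    return r.x,r.fun,mask.sum()
E
python3 - <<'E'
from fit import *
import pickle
w=pickle.load(open('w2.pkl','rb'))
g=w['image'].max(2)
for n,xy,seg in (('short',(.507,.24),(.099,.163)),('long',(.515,.298),(.115,.179))):
    uv=proj(w,[[*xy,.004+.14]])[0].astype(int)
    m=np.zeros((384,512)); y,x=uv[1],uv[0]
    m[y-14:y+14,x-14:x+14]=g[y-14:y+14,x-14:x+14]<70
    lab,L=cv2.connectedComponents(m.astype(np.uint8)); 
    k=np.argmax(np.bincount(L[L>0])); 
    print(n,uv,fit_driver(w,(L==k).astype(float),xy,seg))
    for cam in ('wrist',):
        r=finder.cut_out('driver_'+n,cam)
        if r: print(' net',r[0]['confidence'],fit_driver(w,r[0]['pixels'].astype(float),xy,seg))
# stand top: finder mask at wood color corners
I=w['image'].astype(int); wood=((I[...,0]-I[...,2])>35)&(I[...,0]>110)
m=np.zeros((384,512),np.uint8); m[85:170,230:285]=wood[85:170,230:285]*255
h=cv2.minAreaRect(cv2.findNonZero(m)); print(h,[at_z(w,q,.072).round(4) for q in cv2.boxPoints(h)])
E
```

```text
short [252 152] (array([0.5065023 , 0.24172646]), np.float64(42.133333333333326), np.float64(115.0))
 net 0.56 (array([0.5078689 , 0.23930139]), np.float64(30.819607843137252), np.float64(120.0))
long [258 110] (array([0.52069067, 0.29860413]), np.float64(44.133333333333326), np.float64(124.0))
 net 0.59 (array([0.52069971, 0.29862817]), np.float64(15.50980392156863), np.float64(105.0))
((256.5317077636719, 126.18537139892578), (27.099096298217773, 67.46837615966797), 12.094757080078125) [array([0.4786, 0.2199, 0.072 ]), array([0.5032, 0.3265, 0.072 ]), array([0.5458, 0.3179, 0.072 ]), array([0.5242, 0.2099, 0.072 ])]
```

Call:
step_arm(
  rows=[
    [0.01,0,0.1,0,0,0,1],
    [0.02,0,0.2,0,0,0,1],
    [0.02,0,0.25,0,0,0,1],
    [0.02,0,0.27,0,0,0,1],
    [0.02,0,0.27,0,0,0,1],
  ],
)

```text
time_s: 3.2
eef_pos: [0.5066, 0.2409, 0.2212]
ee_rot: [[0.0, 1.0, -0.0], [1.0, -0.0, -0.0], [-0.0, -0.0, -1.0]]
contact_force: [-0.4, 0.5, 0.7]
width: 0.0853
gripper_force: 0.0
```

Run:
```python
from fit import *
w=snap('wrist','w3.png'); s=read_state(); print(s['eef_pos'])
out=cv2.cvtColor(w['image'],cv2.COLOR_RGB2BGR)
for n,xy,seg in (('short',(.507,.239),(.099,.163)),('long',(.520,.299),(.115,.179))):
    for r in finder.cut_out('driver_'+n,'wrist')[:2]:
        m=r['pixels'].astype(float); print(n,r['confidence'],fit_driver(w,m,xy,seg))
        ys,xs=np.nonzero(m); print(xs.min(),xs.max(),ys.min(),ys.max())
    p=proj(w,[[*xy,.004+z] for z in (.068,*seg)]); print(p.round())
    for q in p: cv2.circle(out,tuple(int(v) for v in q),2,(0,0,255),-1)
cv2.imwrite('pics/w3b.png',cv2.resize(out[20:320,130:400],None,fx=2,fy=2))
```

```text
[0.50706745 0.24113737 0.22205728]
short 0.79 (array([0.50712545, 0.24320203]), np.float64(76.21176470588236), np.float64(343.0))
247 260 170 199
short 0.55 (array([0.50855942, 0.31201842]), np.float64(735.0117647058823), np.float64(487.0))
351 418 240 261
[[253. 171.]
 [253. 177.]
 [253. 197.]]
long 0.8 (array([0.52057942, 0.29965665]), np.float64(57.129411764705885), np.float64(288.0))
261 280 118 137
[[264. 120.]
 [266. 124.]
 [270. 130.]]
```

View pics/w3b.png

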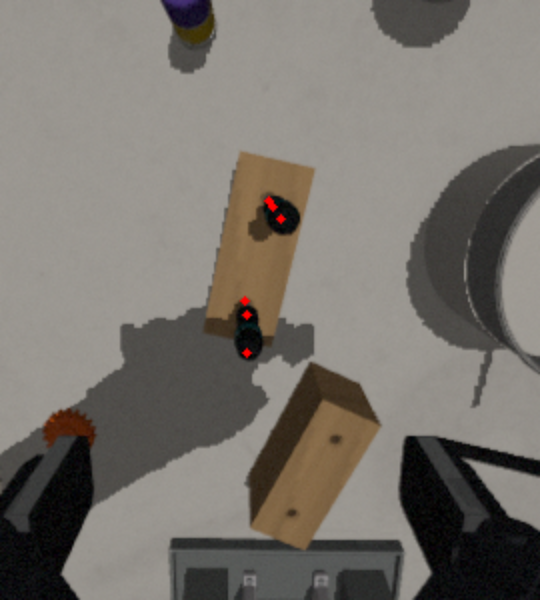

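The closer view shows the short driver's top at crop (248,342), with the fit giving y of about 0.242, and the long driver's top at (283,215), which matches the prediction. The gripper is already over the short driver, so I'll descend and grip it.

Call:
step_arm(
  rows=[
    [0.002,0,0.08,0,0,0,1],
    [0.002,0,0.16,0,0,0,1],
    [0.002,0,0.204,0,0,0,1],
    [0.002,0,0.204,0,0,0,0],
    [0.002,0,0.204,0,0,0,-1],
  ],
  squeeze=40,
)

```text
time_s: 3.98
eef_pos: [0.5076, 0.2425, 0.1208]
ee_rot: [[0.0, 1.0, 0.003], [1.0, -0.0, 0.001], [0.001, 0.003, -1.0]]
contact_force: [-0.1, 0.5, 0.1]
width: 0.0513
gripper_force: 0.0
```

Call:
step_arm(
  rows=[
    [0,0,0,0,0,0,-1],
    [0,0,0,0,0,0,-1],
    [0,0,0,0,0,0,-1],
  ],
)

```text
time_s: 4.35
eef_pos: [0.5071, 0.2423, 0.1202]
ee_rot: [[0.0, 1.0, 0.002], [1.0, -0.0, 0.001], [0.001, 0.002, -1.0]]
contact_force: [-0.9, 0.2, 3.7]
width: 0.0105
gripper_force: 39.1
```

Call:
step_arm(
  rows=[
    [0,0,-0.06,0,0,0,-1],
    [0,0,-0.14,0,0,0,-1],
    [0,0,-0.22,0,0,0,-1],
    [0,0,-0.28,0,0,0,-1],
    [0,0,-0.28,0,0,0,-1],
  ],
)

```text
time_s: 4.97
eef_pos: [0.5076, 0.2426, 0.2616]
ee_rot: [[0.0, 1.0, 0.005], [1.0, -0.0, 0.002], [0.002, 0.005, -1.0]]
contact_force: [0.5, -0.7, -1.2]
width: 0.0106
gripper_force: 39.2
```

Run:
```python
from fit import *
s=read_state(); print(s['eef_pos'],s['width'],s['gripper_force'])
P=s['eef_pos']
o=[]
for n in ('wrist','scene'):
    c=snap(n); print(n)
    for k in ('driver_short',):
        print([(np.round(r['centre'],3).tolist(),round(r['confidence'],2)) for r in finder.recognise(k,n)][:3])
    im=cv2.cvtColor(c['image'],cv2.COLOR_RGB2BGR)
    p=proj(c,[P+[0,0,-.116],P+[0,0,-.017],P+[0,0,.019]]); print(p.round())
    u,v=p[1].astype(int); u=np.clip(u,70,440);v=np.clip(v,70,310)
    cr=cv2.resize(im[v-70:v+70,u-65:u+65],(390,420),interpolation=cv2.INTER_CUBIC)
    for q in p[:2]: cv2.circle(cr,(int((q[0]-u+65)*3),int((q[1]-v+70)*3)),3,(0,0,255),1)
    o.append(cr)
cv2.imwrite('pics/g1.png',np.hstack(o))
w=eyes.camera('wrist')
```

```text
[0.50760748 0.2426141  0.26159331] 0.0106459649380129 39.19780302385334
wrist
[([0.507, 0.242, 0.286], 0.77)]
[[252. 177.]
 [253. 211.]
 [253. 233.]]
scene
[]
[[213. 247.]
 [211. 217.]
 [211. 205.]]
```

View pics/g1.png

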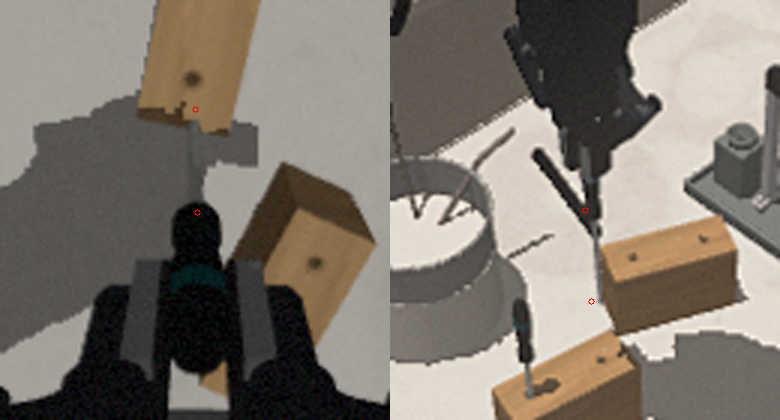

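The short driver is held squarely. Its tip is at crop (194,122) in the wrist view and (600,303) in the scene view, about 4 mm towards -y from nominal. Next I'll carry it towards the caddy and look at the sockets.

Call:
step_arm(
  rows=[
    [-0.08,0.02,0,0,0,0,-1],
    [-0.18,0.04,0,0,0,0,-1],
    [-0.28,0.056,0,0,0,0,-1],
    [-0.34,0.056,0,0,0,0,-1],
    [-0.34,0.056,0,0,0,0,-1],
  ],
)

```text
time_s: 5.85
eef_pos: [0.5341, 0.0687, 0.2581]
ee_rot: [[0.005, 1.0, -0.002], [1.0, -0.005, -0.001], [-0.001, -0.002, -1.0]]
contact_force: [-0.1, 0.2, -0.2]
width: 0.011
gripper_force: 39.2
```

Call:
step_arm(
  rows=[
    [0,0,0,0,0,0,-1],
  ],
)

```text
time_s: 5.98
eef_pos: [0.534, 0.0729, 0.2585]
ee_rot: [[-0.001, 1.0, -0.001], [1.0, 0.001, 0.0], [0.0, -0.001, -1.0]]
contact_force: [-1.0, 0.2, 0.2]
width: 0.0108
gripper_force: 39.2
```

```bash
cat > cad.py <<'E'
from h import *
from scipy.optimize import minimize
def boxes():
    B=[((0,0,.008),(.1,.045,.008)),((.068,0,.035),(.018,.018,.035)),((-.068,0,.035),(.018,.018,.035)),((0,0,.158),(.038,.007,.012)),
       ((.033,0,.08),(.004,.004,.07)),((-.033,0,.08),(.004,.004,.07))]
    s=np.array([[i,j,k] for i in(-1,1) for j in(-1,1) for k in(-1,1)])
    return [np.array(c)+s*np.array(h) for c,h in B]
def cmask(c,p):
    m=np.zeros((384*2,512*2),np.uint8); C,S=np.cos(p[2]),np.sin(p[2])
    for b in boxes():
        w=b@np.array([[C,S,0],[-S,C,0],[0,0,1]])+[p[0],p[1],0]
        cv2.fillConvexPoly(m,cv2.convexHull(((proj(c,w)+.5)*2).astype(np.int32)),255)
    return cv2.resize(m,(512,384),interpolation=cv2.INTER_AREA)/255.
def fitc(views,p0):
    f=lambda p:sum(np.abs(cmask(c,p)-m)[ok].sum() for c,m,ok in views)
    best=None
    for st in (.01,.004):
        b=p0 if best is None else best.x
        best=minimize(f,b,method='Nelder-Mead',options=dict(initial_simplex=[b,b+np.array([st,0,0]),b+np.array([0,st,0]),b+np.array([0,0,st*8])],maxiter=150))
    return best.x,best.fun
E
python3 - <<'E'
from cad import *
s=read_state(); print(s['eef_pos'])
V=[];p0=np.array([.535,-.03,0.])
for n in ('wrist','scene','side'):
    c=snap(n,'v_%s.png'%n)
    r=finder.cut_out('caddy',n)[:1]
    if not r: print(n,'none'); continue
    m=r[0]['pixels'].astype(float); ok=np.ones(m.shape,bool)
    print(n,r[0]['confidence'],m.sum(),fitc([(c,m,ok)],p0))
    V.append((c,m,ok))
p,f=fitc(V,p0); print('all',p,f)
c=V[0][0]; C,S=np.cos(p[2]),np.sin(p[2])
im=cv2.cvtColor(c['image'],cv2.COLOR_RGB2BGR)
im=cv2.resize(im[150:384,120:410],None,fx=2.5,fy=2.5)
for sx in(.068,-.068):
    P=[p[0]+C*sx,p[1]+S*sx,.07]; q=proj(c,[P])[0]; print(P,q)
    cv2.circle(im,tuple(int(v) for v in (q-[120,150])*2.5),3,(0,0,255),-1)
for x,y in((-.1,-.045),(.1,-.045),(.1,.045),(-.1,.045)):
    q=proj(c,[[p[0]+C*x-S*y,p[1]+S*x+C*y,.016]])[0]; cv2.circle(im,tuple(int(v) for v in (q-[120,150])*2.5),3,(255,0,0),-1)
cv2.imwrite('pics/cad1.png',im)
E
```

```text
[0.53400603 0.07290641 0.25846674]
wrist 0.81 5110.0 (array([ 0.54004329, -0.03587853, -0.02383546]), np.float64(2977.7411764705885))
scene 0.59 2459.0 (array([ 0.5424199 , -0.03818041, -0.04998513]), np.float64(243.78431372549022))
side 0.77 1701.0 (array([ 0.53979297, -0.0373573 , -0.04407809]), np.float64(190.05490196078432))
all [ 0.54025557 -0.03673876 -0.02494776] 3438.2901960784316
[np.float64(0.6082344051668319), np.float64(-0.038435033124837224), 0.07] [302.39466547 235.56608063]
[np.float64(0.47227672554372624), np.float64(-0.035042489609867895), 0.07] [211.37604867 233.47263216]
```

View pics/cad1.png

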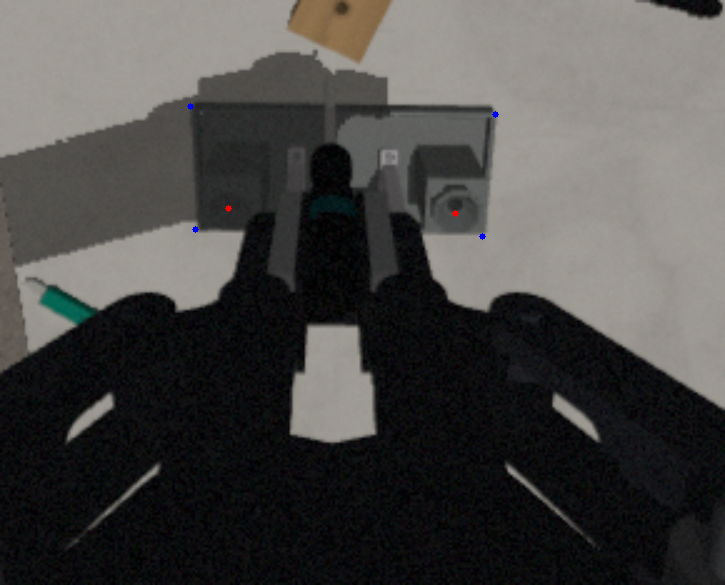

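The view shows the +x socket hole at crop (457,208), about 2 px above the prediction, and the -x socket in shadow at (232,205). The tray edges suggest a yaw of about -0.02. That puts the +x socket at about (0.609, -0.0355) and the -x socket at about (0.473, -0.033). I'll go above the +x socket with the tip correction.

Call:
step_arm(
  rows=[
    [0,0.08,0,0,0,0,-1],
    [-0.06,0.15,0,0,0,0,-1],
    [-0.15,0.15,0,0,0,0,-1],
    [-0.208,0.15,0,0,0,0,-1],
    [-0.208,0.15,0,0,0,0,-1],
  ],
)

```text
time_s: 6.9
eef_pos: [0.6093, -0.0351, 0.259]
ee_rot: [[0.005, 1.0, -0.0], [1.0, -0.005, -0.001], [-0.001, -0.0, -1.0]]
contact_force: [-0.2, 0.7, -0.3]
width: 0.0108
gripper_force: 39.3
```

Call:
step_arm(
  rows=[
    [0,0,0.06,0,0,0,-1],
    [0,0,0.08,0,0,0,-1],
    [0,0,0.08,0,0,0,-1],
    [0,0,0.08,0,0,0,-1],
  ],
)

```text
time_s: 7.4
eef_pos: [0.6101, -0.0316, 0.2201]
ee_rot: [[-0.001, 1.0, 0.002], [1.0, 0.001, 0.0], [0.0, 0.002, -1.0]]
contact_force: [0.9, 0.5, -1.1]
width: 0.0108
gripper_force: 39.3
```

Run:
```python
from h import *
s=read_state(); P=s['eef_pos']; print(P,s['width'])
o=[]
for n in ('wrist','scene'):
    c=snap(n)
    im=cv2.cvtColor(c['image'],cv2.COLOR_RGB2BGR)
    T=[P[0],P[1]-.004,P[2]-.116]; H=[.609,-.0355,.07]
    p=proj(c,[T,H]); print(p.round())
    u,v=p[1].astype(int); u=np.clip(u,45,460);v=np.clip(v,50,330)
    cr=cv2.resize(im[v-50:v+50,u-45:u+45],(405,450),interpolation=cv2.INTER_CUBIC)
    for q,k in zip(p,((0,0,255),(0,255,0))): cv2.circle(cr,(int((q[0]-u+45)*4.5),int((q[1]-v+50)*4.5)),3,k,1)
    o.append(np.clip(cr.astype(float)*1.5,0,255).astype(np.uint8))
cv2.imwrite('pics/g2.png',np.hstack(o))
```

```text
[ 0.61007132 -0.03155307  0.22013296] 0.010819182066090314
[[253. 180.]
 [252. 172.]]
[[263. 182.]
 [263. 191.]]
```

View pics/g2.png

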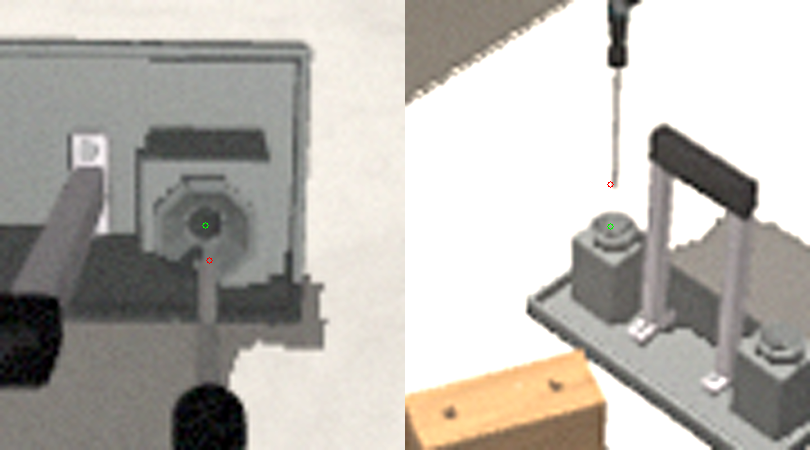

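Both views put the tip (red) directly over the socket hole (green), within about 1 mm. I'll lower it.

Call:
step_arm(
  rows=[
    [0,-0.002,0.05,0,0,0,-1],
    [0,-0.002,0.09,0,0,0,-1],
    [0,-0.002,0.13,0,0,0,-1],
    [0,-0.002,0.165,0,0,0,-1],
    [0,-0.002,0.176,0,0,0,-1],
  ],
)

```text
time_s: 8.12
eef_pos: [0.608, -0.032, 0.1303]
ee_rot: [[0.0, 1.0, -0.001], [1.0, -0.0, 0.0], [0.0, -0.001, -1.0]]
contact_force: [0.2, -0.7, -0.0]
width: 0.011
gripper_force: 39.3
```

Call:
step_arm(
  rows=[
    [0,0,0,0,0,0,-1],
    [0,0,0,0,0,0,-1],
  ],
)

```text
time_s: 8.38
eef_pos: [0.609, -0.0321, 0.132]
ee_rot: [[0.0, 1.0, 0.002], [1.0, -0.0, -0.0], [-0.0, 0.002, -1.0]]
contact_force: [0.0, 0.2, -0.6]
width: 0.0109
gripper_force: 39.3
```

The driver is down in the hole with no contact force. The fingers close along the caddy's x, so I'll open only about 21 mm to stay clear of the handle bar, then go straight up.

Call:
step_arm(
  rows=[
    [0,0,0,0,0,0,-0.5],
    [0,0,0,0,0,0,-0.5],
    [0,0,0,0,0,0,-0.5],
  ],
)

```text
time_s: 8.75
eef_pos: [0.6085, -0.0321, 0.1314]
ee_rot: [[0.0, 1.0, 0.0], [1.0, -0.0, -0.0], [-0.0, 0.0, -1.0]]
contact_force: [0.2, -0.1, -0.4]
width: 0.0214
gripper_force: 0.0
```

Run:
```python
from h import *
s=read_state(); P=s['eef_pos']; print(P,s['width'],s['contact_force'],s['q'])
o=[]
for n in ('wrist','scene'):
    c=snap(n); im=cv2.cvtColor(c['image'],cv2.COLOR_RGB2BGR)
    p=proj(c,[[.609,-.0355,.12]]); u,v=p[0].astype(int); u=np.clip(u,45,460);v=np.clip(v,50,330)
    o.append(cv2.resize(im[v-50:v+50,u-45:u+45],(405,450),interpolation=cv2.INTER_CUBIC))
cv2.imwrite('pics/g3.png',np.hstack(o))
```

```text
[ 0.60852827 -0.03214687  0.13138778] 0.021402251776967172 [ 0.16320021 -0.06628024 -0.38467625] [-6.19405905e-03  4.80688854e-01  5.28820438e-03  1.76975743e+00
 -3.08559539e-03  8.90733708e-01  2.98465823e-04]
```

View pics/g3.png

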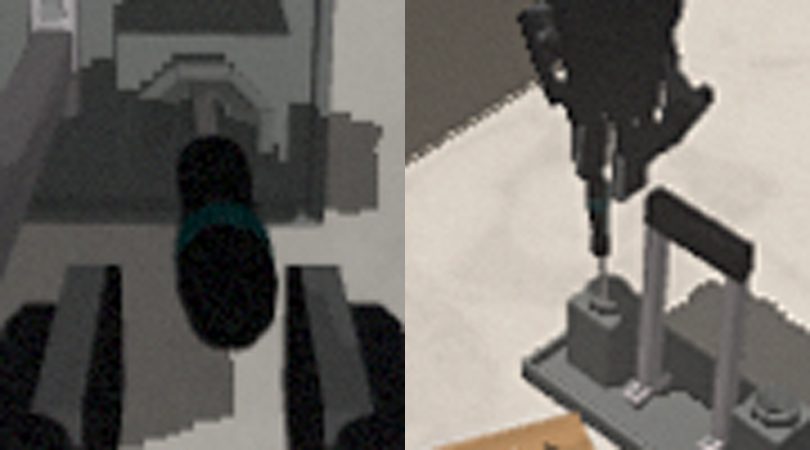

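The driver stands in the socket, free between the open fingers, and nothing touches the bar. I'll go up, turn 90° so that the fingers close along y, and head for the long driver.

Call:
step_arm(
  rows=[
    [0,0,-0.06,0,0,0,-0.5],
    [0,0,-0.15,0,0,0,-0.5],
    [0,0,-0.25,0,0,0,-0.5],
    [0,0,-0.3,0,0,0,0],
    [0,0,-0.3,0,0,0,0.5],
  ],
)

```text
time_s: 9.48
eef_pos: [0.6096, -0.0321, 0.2835]
ee_rot: [[0.0, 1.0, 0.005], [1.0, -0.0, -0.0], [-0.0, 0.005, -1.0]]
contact_force: [0.4, -0.6, -0.5]
width: 0.057
gripper_force: 0.0
```

Run:
```python
from h import *
from scipy.spatial.transform import Rotation as Ro
s=read_state(); P=s['eef_pos']; R=s['ee_rot']; print(P,s['q'])
d=R.T@(np.array([.5205,.2997,.282])-P); print(d/.5)
for a in (90,-90): print(a,(R@Ro.from_rotvec([0,0,np.radians(a)]).as_matrix()).round(2).tolist())
```

```text
[ 0.60961586 -0.0321194   0.28354045] [-1.07098943e-02  3.30756191e-01  1.09711778e-02  1.62083075e+00
 -3.83598621e-03  1.18525281e+00  1.00600693e-03]
[ 0.66362345 -0.17830161  0.00222544]
90 [[1.0, -0.0, 0.0], [-0.0, -1.0, -0.0], [0.0, 0.0, -1.0]]
-90 [[-1.0, 0.0, 0.0], [0.0, 1.0, -0.0], [-0.0, -0.0, -1.0]]
```

Call:
step_arm(
  rows=[
    [0.07,-0.02,0,0,0,-0.1,0.5],
    [0.14,-0.04,0,0,0,-0.2,0.5],
    [0.22,-0.06,0,0,0,-0.3,0.5],
    [0.3,-0.08,0,0,0,-0.4,0.5],
    [0.38,-0.1,0,0,0,-0.5,0.5],
  ],
)

```text
time_s: 10.1
eef_pos: [0.5572, 0.1588, 0.2793]
ee_rot: [[-0.711, 0.703, -0.003], [0.704, 0.711, -0.001], [0.001, -0.002, -1.0]]
contact_force: [-0.6, -0.2, -0.4]
width: 0.0638
gripper_force: 0.0
```

```bash
cat > go.py <<'E'
from h import *
from scipy.spatial.transform import Rotation as Ro
import sys
def go(t,yaxis_sign=1):
    s=read_state(); P=s['eef_pos']; R=s['ee_rot']
    G=np.array([[-1,0,0],[0,1,0],[0,0,-1.]])
    print('P',P.round(4),'shift',(R.T@(np.array(t)-P)/.5).round(3),'turn',(Ro.from_matrix(R.T@G).as_rotvec()/(np.pi/2)).round(3),'w',round(s['width'],4),'F',s['contact_force'].round(1))
if __name__=='__main__': go([float(v) for v in sys.argv[1:4]])
E
python3 go.py .5205 .2997 .27
```

```text
P [0.5572 0.1588 0.2793] shift [0.25  0.149 0.019] turn [-0.001 -0.001 -0.497] w 0.0638 F [-0.6 -0.2 -0.4]
```

Call:
step_arm(
  rows=[
    [0.06,0.03,0.005,0,0,-0.1,0.5],
    [0.12,0.07,0.01,0,0,-0.2,0.5],
    [0.18,0.1,0.015,0,0,-0.3,0.5],
    [0.23,0.13,0.019,0,0,-0.4,0.5],
    [0.25,0.149,0.019,0,0,-0.497,0.5],
  ],
)

```text
time_s: 10.72
eef_pos: [0.5207, 0.3007, 0.2696]
ee_rot: [[-1.0, -0.003, -0.003], [-0.003, 1.0, -0.001], [0.003, -0.001, -1.0]]
contact_force: [0.9, -0.1, 0.2]
width: 0.064
gripper_force: 0.0
```

Call:
step_arm(
  rows=[
    [0,0,0,0,0,0,0.5],
    [0,0,0,0,0,0,0.5],
  ],
)

```text
time_s: 10.98
eef_pos: [0.5227, 0.2977, 0.2706]
ee_rot: [[-1.0, 0.008, -0.001], [0.008, 1.0, -0.001], [0.001, -0.001, -1.0]]
contact_force: [0.3, -0.4, 0.3]
width: 0.0641
gripper_force: 0.0
```

```bash
python3 go.py .5205 .2997 .136
python3 - <<'E'
from fit import *
w=snap('wrist','w4.png')
for r in finder.cut_out('driver_long','wrist')[:2]:
    print(r['confidence'],fit_driver(w,r['pixels'].astype(float),(.5205,.2997),(.115,.179)))
print([(np.round(r['centre'],3).tolist(),round(r['confidence'],2)) for r in finder.recognise('driver_long','wrist')][:3])
E
```

```text
P [0.5227 0.2977 0.2706] shift [0.004 0.004 0.269] turn [-0.001 -0.001 -0.005] w 0.0641 F [ 0.3 -0.4  0.3]
0.71 (array([0.51837891, 0.29783867]), np.float64(98.4), np.float64(214.0))
[([0.514, 0.298, 0.171], 0.64)]
```

Call:
step_arm(
  rows=[
    [0.006,0.002,0.09,0,0,-0.005,0.5],
    [0.007,0.002,0.18,0,0,-0.005,0.5],
    [0.007,0.002,0.25,0,0,-0.005,0.5],
    [0.007,0.002,0.269,0,0,-0.005,0.5],
    [0.007,0.002,0.269,0,0,-0.005,-0.5],
  ],
)

```text
time_s: 11.75
eef_pos: [0.5195, 0.2999, 0.1375]
ee_rot: [[-1.0, -0.002, 0.0], [-0.002, 1.0, 0.0], [-0.0, 0.0, -1.0]]
contact_force: [-0.7, -0.2, 0.1]
width: 0.0473
gripper_force: 0.0
```

Call:
step_arm(
  rows=[
    [0,0,0,0,0,0,-1],
    [0,0,0,0,0,0,-1],
    [0,0,0,0,0,0,-1],
  ],
)

```text
time_s: 12.12
eef_pos: [0.5201, 0.3005, 0.1387]
ee_rot: [[-1.0, -0.003, 0.003], [-0.003, 1.0, 0.001], [-0.003, 0.001, -1.0]]
contact_force: [0.3, -1.0, 4.7]
width: 0.0102
gripper_force: 39.1
```

Call:
step_arm(
  rows=[
    [0,0,-0.06,0,0,0,-1],
    [0,0,-0.14,0,0,0,-1],
    [0,0,-0.22,0,0,0,-1],
    [0,0,-0.28,0,0,0,-1],
    [0,0,-0.28,0,0,0,-1],
  ],
)

```text
time_s: 12.75
eef_pos: [0.5203, 0.3009, 0.2799]
ee_rot: [[-1.0, -0.003, 0.005], [-0.003, 1.0, 0.002], [-0.005, 0.002, -1.0]]
contact_force: [-0.1, 0.5, -0.5]
width: 0.01
gripper_force: 39.1
```

```bash
python3 go.py .473 -.033 .275; python3 -c "
from h import *; s=read_state(); print(s['width'],s['gripper_force'])"
```

```text
P [0.5203 0.3009 0.2799] shift [ 0.097 -0.667  0.008] turn [0.002 0.003 0.002] w 0.01 F [-0.1  0.5 -0.5]
0.0100482489087729 39.13918162317714
```

Call:
step_arm(
  rows=[
    [0.06,-0.08,0,0,0,0,-1],
    [0.097,-0.18,0,0,0,0,-1],
    [0.097,-0.28,0,0,0,0,-1],
    [0.097,-0.38,0,0,0,0,-1],
    [0.097,-0.46,0,0,0,0,-1],
  ],
)

```text
time_s: 13.38
eef_pos: [0.4704, 0.0674, 0.2759]
ee_rot: [[-1.0, -0.002, -0.002], [-0.002, 1.0, -0.001], [0.002, -0.001, -1.0]]
contact_force: [-0.8, 0.8, -0.1]
width: 0.0102
gripper_force: 39.2
```

Call:
step_arm(
  rows=[
    [0,-0.08,0,0,0,0,-1],
    [0,-0.15,0,0,0,0,-1],
    [0,-0.19,0,0,0,0,-1],
    [0,-0.207,0,0,0,0,-1],
    [0,-0.207,0,0,0,0,-1],
  ],
)

```text
time_s: 14.0
eef_pos: [0.4713, -0.0336, 0.2765]
ee_rot: [[-1.0, -0.003, -0.001], [-0.003, 1.0, 0.0], [0.001, 0.0, -1.0]]
contact_force: [0.0, 0.3, -1.3]
width: 0.0104
gripper_force: 39.2
```

```bash
python3 go.py .473 -.033 .24
python3 - <<'E'
from h import *
s=read_state(); P=s['eef_pos']
o=[]
for n in ('wrist','scene'):
    c=snap(n)
    im=cv2.cvtColor(c['image'],cv2.COLOR_RGB2BGR)
    T=[P[0],P[1],P[2]-.1345]; H=[.473,-.033,.07]
    p=proj(c,[T,H]); print(p.round(1))
    u,v=p[1].astype(int); u=np.clip(u,45,460);v=np.clip(v,50,330)
    cr=cv2.resize(im[v-50:v+50,u-45:u+45],(405,450),interpolation=cv2.INTER_CUBIC)
    cr=np.clip(cr.astype(float)*1.8,0,255).astype(np.uint8)
    for q,k in zip(p,((0,0,255),(0,255,0))): cv2.circle(cr,(int((q[0]-u+45)*4.5),int((q[1]-v+50)*4.5)),3,k,1)
    o.append(cr)
cv2.imwrite('pics/g4.png',np.hstack(o))
E
```

```text
P [ 0.4713 -0.0336  0.2765] shift [-0.003  0.001  0.073] turn [ 0.    -0.001  0.002] w 0.0104 F [ 0.   0.3 -1.3]
[[252.9 172.6]
 [253.3 161.1]]
[[302.5 197. ]
 [299.4 216.4]]
```

View pics/g4.png

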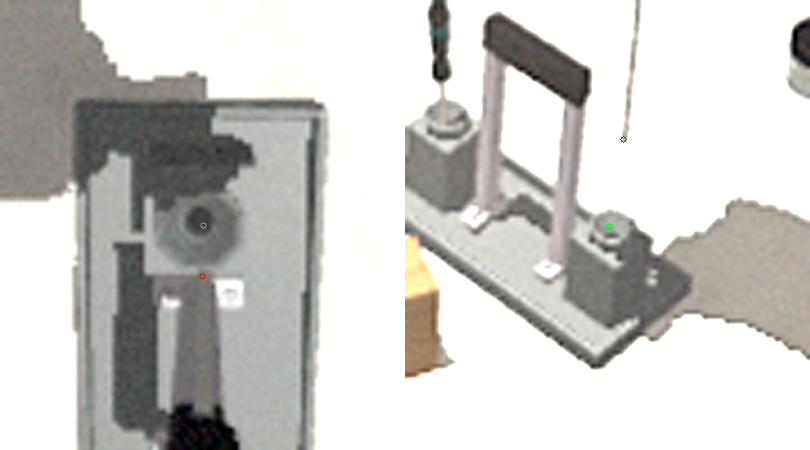

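The wrist view has the -x hole at crop (202,219), about 2 mm from the prediction. The scene view has the tip at (625,137), on its predicted mark, over the mouth at (611,232). The alignment is well inside the funnel, so I'll lower it.

Call:
step_arm(
  rows=[
    [0,0.002,0.06,0,0,0,-1],
    [0,0.002,0.11,0,0,0,-1],
    [0,0.002,0.15,0,0,0,-1],
    [0,0.002,0.18,0,0,0,-1],
    [0,0.002,0.2,0,0,0,-1],
  ],
)

```text
time_s: 14.72
eef_pos: [0.4717, -0.0321, 0.1765]
ee_rot: [[-1.0, -0.004, -0.0], [-0.004, 1.0, 0.0], [0.0, 0.0, -1.0]]
contact_force: [-0.1, -0.1, -0.8]
width: 0.0103
gripper_force: 39.6
```

Call:
step_arm(
  rows=[
    [0,0,0.02,0,0,0,-1],
    [0,0,0.04,0,0,0,-1],
    [0,0,0.056,0,0,0,-1],
    [0,0,0.056,0,0,0,-1],
  ],
)

```text
time_s: 15.22
eef_pos: [0.4714, -0.0327, 0.1486]
ee_rot: [[-1.0, -0.003, -0.001], [-0.003, 1.0, 0.0], [0.001, 0.0, -1.0]]
contact_force: [0.0, -0.5, -0.4]
width: 0.0102
gripper_force: 39.6
```

Next I'll release and retreat straight up. The fingers now open along y, where there is free space.

Call:
step_arm(
  rows=[
    [0,0,0,0,0,0,-0.4],
    [0,0,0,0,0,0,-0.2],
    [0,0,0,0,0,0,-0.2],
    [0,0,-0.05,0,0,0,-0.2],
    [0,0,-0.12,0,0,0,0],
  ],
)

```text
time_s: 15.85
eef_pos: [0.471, -0.0326, 0.2093]
ee_rot: [[-1.0, -0.003, -0.002], [-0.003, 1.0, 0.0], [0.002, 0.0, -1.0]]
contact_force: [0.2, -0.3, 0.4]
width: 0.0428
gripper_force: 0.0
```

Call:
step_arm(
  rows=[
    [0,0,-0.08,0,0,0,0.5],
    [0,0,-0.14,0,0,0,0.5],
    [0,0,-0.14,0,0,0,0.5],
    [0,0,-0.14,0,0,0,0.5],
  ],
)

```text
time_s: 16.35
eef_pos: [0.4712, -0.0327, 0.2786]
ee_rot: [[-1.0, -0.003, -0.001], [-0.003, 1.0, -0.0], [0.001, -0.0, -1.0]]
contact_force: [-0.0, 0.1, -0.6]
width: 0.0639
gripper_force: 0.0
```

```bash
python3 go.py .5405 -.0345 .139
python3 - <<'E'
from cad import *
o=[];V=[];p0=np.array([.54,-.035,-.02])
for n in ('wrist','scene'):
    c=snap(n); im=cv2.cvtColor(c['image'],cv2.COLOR_RGB2BGR)
    p=np.vstack([proj(c,[[.5405+x,-.0345-.02*x,.158]]) for x in(-.038,0,.038)]); print(p.round())
    print([(np.round(r['centre'],3).tolist(),round(r['confidence'],2)) for r in finder.recognise('handle',n)][:2])
    u,v=p[1].astype(int); u=np.clip(u,60,450);v=np.clip(v,65,315)
    cr=cv2.resize(im[v-65:v+65,u-60:u+60],(480,520),interpolation=cv2.INTER_CUBIC)[:, :400]
    cr=np.clip(cr.astype(float)*1.6,0,255).astype(np.uint8)
    for q in p: cv2.circle(cr,(int((q[0]-u+60)*4),int((q[1]-v+65)*4)),3,(0,0,255),1)
    o.append(cr)
cv2.imwrite('pics/g5.png',np.hstack(o))
E
```

```text
P [ 0.4712 -0.0327  0.2786] shift [-0.139 -0.004  0.279] turn [-0.    -0.001  0.002] w 0.0639 F [-0.   0.1 -0.6]
[[252. 202.]
 [251. 231.]
 [251. 259.]]
[([0.525, -0.039, 0.004], 0.61)]
[[294. 186.]
 [283. 179.]
 [272. 173.]]
[([0.536, -0.025, 0.014], 0.7)]
```

View pics/g5.png

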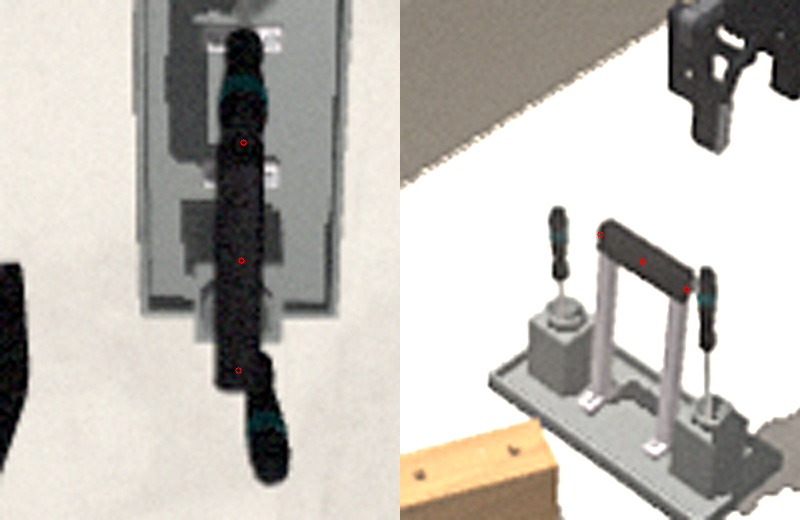

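Both drivers stand in their sockets: in the scene crop, the short one is at (560,245) and the long one at (707,310). The bar's predicted points lie on it, with the centre at about (645,262) in the scene crop and (240,258) in the wrist crop. Next I'll grip the bar at its middle.

Call:
step_arm(
  rows=[
    [-0.07,-0.002,0,0,0,0.01,0.5],
    [-0.139,-0.004,0,0,0,0.01,0.5],
    [-0.139,-0.004,0.05,0,0,0.01,0.5],
    [-0.139,-0.004,0.12,0,0,0.01,0.5],
    [-0.139,-0.004,0.19,0,0,0.01,0.5],
  ],
)

```text
time_s: 17.18
eef_pos: [0.541, -0.0344, 0.1824]
ee_rot: [[-1.0, 0.013, -0.001], [0.013, 1.0, 0.0], [0.001, 0.0, -1.0]]
contact_force: [0.7, -0.4, 0.6]
width: 0.0646
gripper_force: 0.0
```

```bash
python3 go.py .5405 -.0345 .139
```

```text
P [ 0.541  -0.0344  0.1824] shift [ 0.001 -0.     0.087] turn [ 0.    -0.001 -0.008] w 0.0646 F [ 0.7 -0.4  0.6]
```

Call:
step_arm(
  rows=[
    [0,0,0.05,0,0,0,0.5],
    [0,0,0.087,0,0,0,0.5],
    [0,0,0.087,0,0,0,0],
    [0,0,0.087,0,0,0,-0.3],
    [0,0,0.087,0,0,0,-0.5],
  ],
  squeeze=90,
)

```text
time_s: 17.8
eef_pos: [0.5419, -0.0345, 0.1416]
ee_rot: [[-1.0, 0.013, 0.002], [0.013, 1.0, -0.0], [-0.002, -0.0, -1.0]]
contact_force: [-0.1, -0.4, -0.5]
width: 0.0217
gripper_force: 0.0
```

Call:
step_arm(
  rows=[
    [0,0,0,0,0,0,-0.6],
    [0,0,0,0,0,0,-1],
    [0,0,0,0,0,0,-1],
    [0,0,0,0,0,0,-1],
    [0,0,0,0,0,0,-1],
  ],
)

```text
time_s: 18.42
eef_pos: [0.5416, -0.0353, 0.1415]
ee_rot: [[-1.0, 0.013, 0.001], [0.013, 1.0, -0.001], [-0.001, -0.001, -1.0]]
contact_force: [-1.4, -2.6, 5.5]
width: 0.0092
gripper_force: 88.4
```

Call:
step_arm(
  rows=[
    [0,0,-0.01,0,0,0,-1],
    [0,0,-0.03,0,0,0,-1],
    [0,0,-0.06,0,0,0,-1],
    [0,0,-0.09,0,0,0,-1],
    [0,0,-0.12,0,0,0,-1],
  ],
)

```text
time_s: 19.05
eef_pos: [0.5414, -0.0344, 0.202]
ee_rot: [[-1.0, 0.013, 0.001], [0.013, 1.0, -0.0], [-0.001, -0.0, -1.0]]
contact_force: [0.5, 0.2, -5.5]
width: 0.0093
gripper_force: 88.3
```

Call:
step_arm(
  rows=[
    [0,0,-0.04,0,0,0,-1],
    [0,0,-0.08,0,0,0,-1],
    [0,0,-0.12,0,0,0,-1],
    [0,0,-0.15,0,0,0,-1],
    [0,0,-0.17,0,0,0,-1],
  ],
)

```text
time_s: 19.68
eef_pos: [0.5413, -0.0344, 0.2868]
ee_rot: [[-1.0, 0.013, 0.001], [0.013, 1.0, -0.0], [-0.001, -0.0, -1.0]]
contact_force: [0.9, -0.1, -5.5]
width: 0.009
gripper_force: 88.3
```

Call:
step_arm(
  rows=[
    [0,0,0,0,0,0,-1],
    [0,0,0,0,0,0,-1],
    [0,0,0,0,0,0,-1],
    [0,0,0,0,0,0,-1],
  ],
)

```text
time_s: 20.18
eef_pos: [0.541, -0.0345, 0.2851]
ee_rot: [[-1.0, 0.013, -0.001], [0.013, 1.0, 0.0], [0.001, 0.0, -1.0]]
contact_force: [0.4, -0.8, -5.6]
width: 0.0091
gripper_force: 88.3
```

Run:
```python
from h import *
s=read_state(); print(s['eef_pos'],s['width'],s['gripper_force'],s['contact_force'],s['ft_torque'],s['ee_rot'].round(4).tolist(),abs(s['joint_vel']).max())
c=snap('scene','fin.png'); d=snap('side')
I=np.hstack([c['image'][60:320,170:370],d['image'][60:320,190:390]])
cv2.imwrite('pics/fin2.png',cv2.cvtColor(cv2.resize(I,None,fx=1.9,fy=1.9,interpolation=cv2.INTER_CUBIC),cv2.COLOR_RGB2BGR))
```

```text
[ 0.54102103 -0.03445313  0.28513425] 0.009121023436613624 88.2643699273467 [ 0.38440564 -0.82324901 -5.61277189] [ 0.00261585 -0.01412035  0.00651214] [[-0.9999, 0.0126, -0.0009], [0.0126, 0.9999, 0.0], [0.0009, 0.0, -1.0]] 0.0024870242225145385
```

View pics/fin2.png

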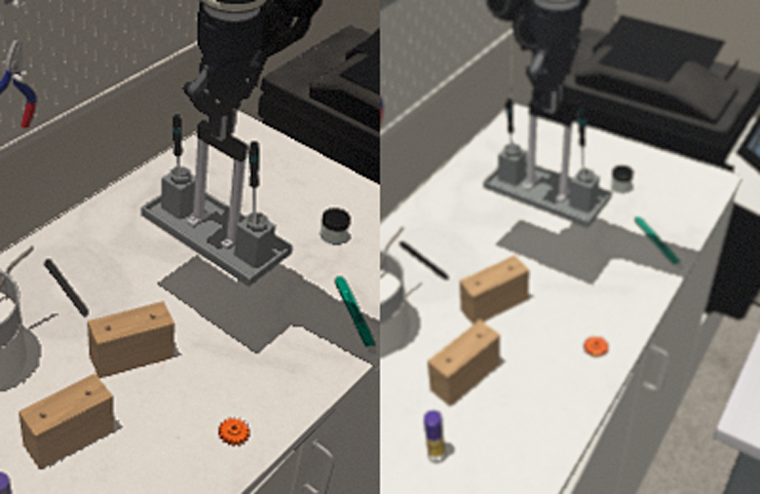

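The caddy hangs level about 14 cm up, at crop (215,225), with both drivers in their sockets. The arm is still, and the other objects are where they were. Handing in.

```bash
python3 -c "
from bench import sign_off; print(sign_off())"
```

```text
the job is handed in; nothing more can be done
None
```

Both screwdrivers are in the caddy's sockets, and the job was handed in with the arm holding the caddy level and still by its handle, about 14 cm above the worktop.

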